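# Clear the wash-stand canister into the drawer

## Task

Lift the lid off the wide canister under the little shelf by its knob and set it aside, knob up, on the round cork mat. Then take the small bottle out of the canister, stand it upright in the open drawer and slide the drawer fully shut. Set the lid and the bottle down gently, leave the canister standing where it is, and do not disturb the other toiletries.

Things in the scene. Friction and masses are not known exactly. Their poses are not given: they have to be found in the camera images.
- shelf: Fixed bridge shelf: a light-wood board 460 (y) x 140 mm (x), underside 310, top 326 mm up, small fixed things on it to 420 mm; two posts at x 125, y -200 and 200 mm. Origin on the counter below the middle of the board's front edge; x points back under the board, y along the edge. The canister stands under this edge: a gripper must lean back to the robot (about 25 to 45 degrees) to reach it.
- canister: Wide open white ceramic canister (loose, about 0.9 kg), outside diameter 116 mm, wall 5 mm, inside diameter 106 mm, height 96 mm, inner floor 6 mm above its underside. Origin at the centre of its underside, z up. It stands below the shelf's front edge, on the left or the right half of the shelf.
- lid: Loose round wooden lid, 0.2 kg. Origin at the centre of its underside, z up. From there up: a plug, diameter 96 mm, 6 mm high, that drops into the canister's mouth; a plate, diameter 122 mm, 6 to 14 mm, resting on the rim; a neck, diameter 17 mm, 14 to 30 mm; the knob, an upright cylinder, diameter 26 mm, 30 to 54 mm. On the canister its origin is 90 mm above the counter.
- lid_knob (a point): Middle of the lid's knob, 42 mm above the lid's origin, on its axis.
- bottle: Small bottle, 70 g, 80 mm tall, standing inside the canister (hidden by the lid at first), its top 10 mm below the rim. Origin at the centre of its underside, z up. Amber body, diameter 34 mm up to 42 mm, neck 24 mm wide to 48 mm, tall black cap, diameter 20 mm, from 48 to 80 mm (grip it there).
- mat: Fixed round cork mat on the counter, between shelf and drawer box, diameter 150 mm, 4 mm thick. Origin at the centre of its underside; its top is 4 mm above the counter.
- organiser: Fixed small light-wood drawer box, 240 mm wide, 220 mm deep, 130 mm high. Origin on the counter below the middle of the front face of the closed drawer; x points into the box (the way the drawer closes), y along the front, z up. A bystander tub stands on its top.
- box_drawer0 (a joint): Opening of the box's only drawer in m: 0 fully shut, 0.11 to 0.145 at the start; it slides easily along the organiser's x. Its front is 15 mm thick, 234 mm wide, from 17 to 116 mm above the counter, outer face at organiser x = -opening; a round knob, diameter 28 mm, stands 43 mm out of its middle, 92 mm above the counter.
- drawer_floor (a point): Centre of the drawer's inner floor, 22 mm above the counter, moving with the drawer; axes as the organiser's. Inside 175 (x) x 198 mm (y), walls 86 mm above the floor, front 94 mm. The inner face of the front is at x = -88 mm here. The box's top board covers all beyond organiser x = 15 mm, leaving 96 mm of height under it.
- jar: Bystander: narrower white lidded jar (lid stuck on), diameter 82 mm, 132 mm tall, on the other half of the shelf's front. Origin under its centre.
- lotion: Bystander: slim white bottle, diameter 40 mm, 120 mm tall, under the shelf behind the canister and jar. Origin under its centre.
- wash: Bystander: tall amber bottle, diameter 58 mm, 190 mm tall, far back under the shelf. Origin under its centre.
- tumbler: Bystander: drinking glass, diameter 66 mm, 95 mm tall, on the counter in front of the shelf. Origin under its centre.
- tub: Bystander: cream tub, diameter 56 mm, 39 mm tall, on top of the drawer box. Origin under its centre.
- soap: Bystander: soap bar on a dish 85 x 120 mm, 34 mm tall, on the counter beyond the mat. Origin under its centre.
Mind the look-alikes: they are no part of the job. Leave any purple look-alike of the lid alone.

How it is judged (in metres and radians):
On the way, in this order (a step that is already met when the one before it is completed fails the run):
1. the lid is lifted clear of the canister by its knob (z of lid in the frame of canister above 0.1 m and contact force between lid and the fingers above 0.2 N and distance between the grasp point and lid_knob below 0.045 m), for 0.1 s.
2. the lid lies knob up on the cork mat and is let go (horizontal distance between lid and mat below 0.045 m and z of lid in the frame of mat between 0 and 0.008 m and angle between lid's own z axis and vertical below 0.12 rad and linear speed of lid below 0.03 m/s and contact force between lid and the fingers below 0.1 N), for 0.2 s.
3. the bottle stands in the open drawer and is let go (x of bottle in the frame of drawer_floor between -0.085 and 0.085 m and y of bottle in the frame of drawer_floor between -0.09 and 0.09 m and z of bottle in the frame of drawer_floor between -0.005 and 0.008 m and angle between bottle's own z axis and vertical below 0.2 rad and linear speed of bottle below 0.03 m/s and contact force between bottle and the fingers below 0.1 N and value of joint box_drawer0 above 0.05 m), for 0.2 s.
4. the drawer is fully shut (value of joint box_drawer0 below 0.006 m), for 0.2 s.
At the end, for the whole second after the job is handed in: The lid lies flat, knob up, on the cork mat (its centre within 45 mm of the mat's), the bottle stands upright (within 11 degrees) on the floor of the drawer, the drawer is shut to within 6 mm, the canister stands upright within 30 mm of where it was, and lid and bottle are released and at rest (all of step 2 and x of bottle in the frame of drawer_floor between -0.085 and 0.085 m and y of bottle in the frame of drawer_floor between -0.09 and 0.09 m and z of bottle in the frame of drawer_floor between -0.005 and 0.008 m and angle between bottle's own z axis and vertical below 0.2 rad and value of joint box_drawer0 below 0.006 m and distance of canister from where it was at the start of the episode below 0.03 m and angle between canister's own z axis and vertical below 0.1 rad and linear speed of bottle below 0.03 m/s and contact force between bottle and the fingers below 0.1 N); the robot touches nothing.
It fails at once if the lid is dropped or thrown (moves faster than 0.6 m/s out of the fingers) (linear speed of lid above 0.6 m/s and contact force between lid and the fingers below 0.05 N).
It fails at once if the bottle is dropped or thrown (moves faster than 0.6 m/s out of the fingers) (linear speed of bottle above 0.6 m/s and contact force between bottle and the fingers below 0.05 N).
It fails at once if the canister is moved by more than 30 mm or tipped (distance of canister from where it was at the start of the episode above 0.03 m or angle between canister's own z axis and vertical above 0.25 rad).
It fails at once if another toiletry is moved by more than 30 mm (distance of any of jar, lotion, wash, tumbler, tub, soap from where it was at the start of the episode above 0.03 m).
It also fails if it takes over 66 s, if anything falls off the work surface, if the arm or the gripper's body presses on something with over 40 N, if the wrist force passes 120 N, or if a joint passes its speed limit or range.

## Robot

A 6-joint arm with a two-finger parallel gripper is mounted at the origin on the work surface. World frame = base frame: x ahead of the robot, y to its left, z up, the work surface at z = 0. Lengths are in mm, angles in rad, forces in N, time in s.
With the tool pointing down it reaches from about 300 to 775 mm from the base axis. Payload 14.6 kg.
Tool frame: the origin (TCP) lies at the very end of the fingers, on their centre line; the grasp point (between the pads) lies 19 mm behind it; z points along the fingers, y is the line along which they close (so a half turn about z gives the same grasp; the last joint's range is limited). The gripper opens to 94 mm and grips with 3 to 60 N. Pads are 16 mm wide; open, the fingers measure 119 mm over their backs; the gripper's body (75 mm by 177 mm) begins 78 mm behind the grasp point.
Start: joints at [-1.227, 0.3, 1.521, -0, 1.321, -0.067], TCP at [219.631, -504.234, 205.446] pointing down, gripper open.
Joint ranges: [-3.03, 3.03], [-0.79, 2.21], [0.23, 2.52], [-1.04, 4.18], [0, 3.07], [-2.55, 2.55]. Speed limits (rad/s): [2.22, 2.22, 2.57, 3.14, 3.14, 3.14].

## Interface

Orientations are given as [roll, pitch, yaw] about the fixed x, y, z axes, in that order (R = Rz(yaw) Ry(pitch) Rx(roll)).
In Python, from cell import manip gives the robot as it stands.
- The arm moves only by the tool servo_tool, never from a script. Its argument "rows" is a list of rows, each a list of 7 numbers: the turn, a rotation vector about the world's x, y, z in degrees, then the shift along the world's x, y, z in mm, then the closure, from 0 (fully open) to 1 (shut). In form: [[rx, ry, rz, dx, dy, dz, fingers], ...]. A call has 1 to 20 rows; each row shifts and turns the commanded pose from where the row before left it; what a row does not reach is not made up. A row lasts 1/8 s, in which the tool goes at most 62.5 mm and 10.7 degrees, less where a joint would pass 70% of its speed; a pose out of reach is approached as far as the arm can. A call with a gripper value outside its range is refused whole. The fingers move at their own pace and stop on an object; "grip_force" is the grip in N (left out, the last holds). Time passes only in rows, so rows that do not move let the fingers close. It gives the time, the measured TCP pose, the force, the opening and the grip force at its end, in the units of the state.
- manip.read_state(): the state, without advancing time (a new reading comes with each control period).
- manip.camera(name): name is "scene" or "top" or "wrist"; returns the picture (480x640x3 uint8, red, green, blue); there is no depth.
- manip.camera_info(name): a dict with "fx", "fy", "cx", "cy" (pixels), "position" and "rotation" of the camera in the world; the wrist camera has in their place "T_tool_cam" (4x4, takes a point from camera to tool coordinates, whose origin is the TCP and whose axes are the flange's). Camera axes: x right, y down, z forward; pixel columns grow to the right and rows downward; lengths in mm; the calibration is good to about 2 mm. A picture is of the moment at which its call begins: read the wrist's pose just before it. camera_info takes no time and is no camera call.
- manip.sign_off(): hands the job in; it is judged then, once.
The state is a dict: "clock": time; "joints": joint angles; "qd": joint speeds; "effort": joint torques, N m; "eef_pos": TCP position; "eef_rot": TCP orientation; "wrist_force": force on the tool from outside, world axes, zero at the start; "moment": the same for the moment, N m; "finger_gap": finger opening in mm; "finger_force": force on a finger pad.
Only numpy, scipy, OpenCV 4.12 (cv2) and the standard library are available. Lean on these libraries where they do the work, as an engineer would, in place of code of your own. Each camera call takes 0.05 s, during which the arm holds its last target. There are 200 camera calls.

## Working session

There is one attempt and no reset: what is moved stays moved. The work goes in short steps, Python scripts to look and compute and a tool call to move; the robot and the scene stay as the last step left them, time stands still between calls to the robot, and variables do not carry over. Pictures are saved under pics/ and viewed, at most 10 in all, crops included, and the job is handed in when it is done.

Besides the shell and the picture viewer there is one more tool, called after "Call:" by a JSON object that holds its "api" and its "payload". servo_tool: Moves the arm, as the interface text tells. Its arguments: {"type":"object","properties":{"rows":{"type":"array","items":{"type":"array","items":{"type":"number"}}},"grip_force":{"type":"number"}},"required":["rows"]}

```bash
mkdir -p pics; python3 - <<'E'
from cell import manip
import cv2
for n in ("scene","top"):
    im=manip.camera(n); cv2.imwrite(f"pics/{n}0.png",im[:,:,::-1])
    print(manip.camera_info(n))
print(manip.camera_info("wrist")); print(manip.read_state())
E
```

```text
{'fx': 525.6930584790696, 'fy': 525.6930584790696, 'cx': 326.13159491886535, 'cy': 235.21416749443432, 'position': array([ 327.16232375, -641.34133776, 1371.04040132]), 'rotation': array([-2.65922302, -0.00548962, -0.2067779 ])}
{'fx': 529.3391402822533, 'fy': 529.3391402822533, 'cx': 316.7945341837827, 'cy': 232.92752307215892, 'position': array([ 342.29467191,   -3.24299792, 1517.95772064]), 'rotation': array([-3.04755171, -0.00336806, -1.56020878])}
{'fx': 362.12953753638357, 'fy': 362.12953753638357, 'cx': 319.8650623384861, 'cy': 240.23795308348787, 'T_tool_cam': array([[ 3.98771143e-04, -9.72814752e-01, -2.31584326e-01,
         6.57677719e+01],
       [ 9.99999920e-01,  3.97288609e-04,  5.30385278e-05,
        -7.99471779e-01],
       [ 4.04091523e-05, -2.31584328e-01,  9.72814832e-01,
        -1.78911982e+02],
       [ 0.00000000e+00,  0.00000000e+00,  0.00000000e+00,
         1.00000000e+00]])}
{'clock': 0.1, 'joints': array([-1.22660471e+00,  3.00424208e-01,  1.52152958e+00,  1.75399102e-05,
        1.32070509e+00, -6.66036134e-02]), 'qd': array([-2.31447478e-04, -9.54814892e-04, -1.07835542e-03,  4.72780769e-05,
       -1.41060801e-03, -7.87329717e-04]), 'effort': array([ 1.86873745e-03, -5.32643616e+01, -3.53283978e+01,  7.09460699e-02,
        2.34522752e-02, -6.15678891e-05]), 'eef_pos': array([ 219.55412308, -504.01393051,  204.93383729]), 'eef_rot': array([-3.14052992e+00, -8.79140508e-05,  4.10790835e-01]), 'wrist_force': array([-0.15440433, -0.25692972,  0.19080607]), 'moment': array([ 0.05090164, -0.01688013, -0.02049738]), 'finger_force': 0.0, 'finger_gap': 94.04493166184285}
```

View pics/scene0.png

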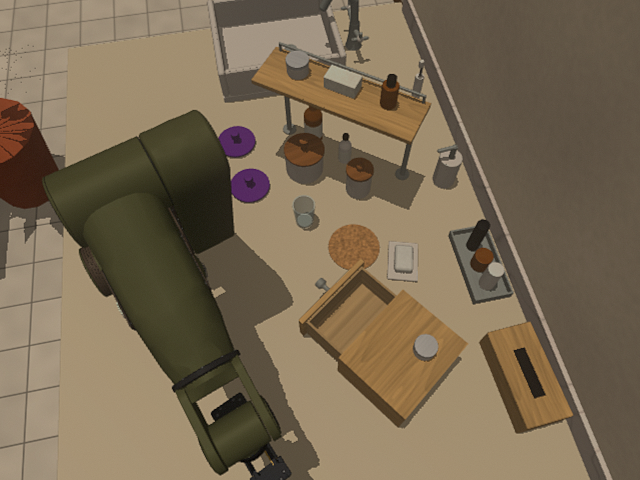

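View pics/top0.png

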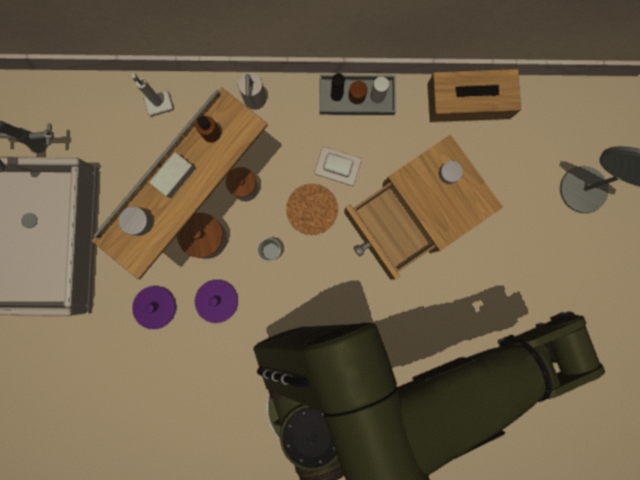

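The scene view shows the brown-lidded wide canister at (305,155) with the narrower jar at (360,178). Purple lids are at (237,141) and (250,185), the mat at (354,247) and the drawer knob at (321,285). In the top view the canister lid is at (201,235), the jar at (241,182), the purple lids at (154,307) and (217,301), and the mat at (312,209).

Candidates for the lid (top px): the brown plate at (201,235), the jar lid at (241,182), and the purple lids at (154,307) and (217,301). I choose (201,235): it is the widest brown one and sits under the shelf's front edge.

```bash
cat > h.py <<'E'
import numpy as np, cv2
from scipy.spatial.transform import Rotation as Rn
from cell import manip
def cam(n, st=None):
    i=manip.camera_info(n); K=np.array([[i['fx'],0,i['cx']],[0,i['fy'],i['cy']],[0,0,1]])
    if n=="wrist":
        T=np.eye(4); T[:3,:3]=Rn.from_euler('xyz',st['eef_rot']).as_matrix(); T[:3,3]=st['eef_pos']
        T=T@i['T_tool_cam']; return K,T[:3,:3],T[:3,3]
    return K,Rn.from_euler('xyz',i['rotation']).as_matrix(),np.array(i['position'])
def ray(c,uv):
    K,R,p=c; d=R@np.linalg.inv(K)@np.array([uv[0],uv[1],1.]); return p,d/np.linalg.norm(d)
def onz(c,uv,z):
    p,d=ray(c,uv); return p+d*(z-p[2])/d[2]
def tri(c1,u1,c2,u2):
    p,d=ray(c1,u1); q,e=ray(c2,u2)
    s=np.linalg.lstsq(np.c_[d,-e],q-p,rcond=None)[0]
    a,b=p+s[0]*d,q+s[1]*e; return (a+b)/2,np.linalg.norm(a-b)
def proj(c,P):
    K,R,p=c; x=K@(R.T@(np.asarray(P,float)-p)); return x[:2]/x[2]
E
python3 - <<'E'
from h import *
S=cv2.imread("pics/scene0.png");T=cv2.imread("pics/top0.png")
a=cv2.resize(S[120:330,230:470],None,fx=1.6,fy=1.6,interpolation=2)
a=cv2.resize(S[110:310,240:440],(400,400),interpolation=2)
b=cv2.resize(T[140:290,150:300],(400,400),interpolation=2)
cv2.imwrite("pics/c1.png",np.hstack([a,b]))
s,t=cam("scene"),cam("top")
for n,u,v in [("lidplate",(304,150),(201,235)),("mat",(354,247),(312,209)),("jar",(360,169),(241,182)),("dknob",(321,285),(360,249))]:
    print(n,tri(s,u,t,v))
E
```

```text
lidplate (array([466.34530579, 305.33586854,  96.42446541]), np.float64(2.1136998688869477))
mat (array([554.9274644 ,   7.83627753,  -5.11104924]), np.float64(1.3249954959732926))
jar (array([611.81927033, 200.05608232, 103.53942149]), np.float64(0.3190757876846372))
dknob (array([ 432.10042367, -124.43037095,   81.84348808]), np.float64(6.179850038504867))
```

View pics/c1.png

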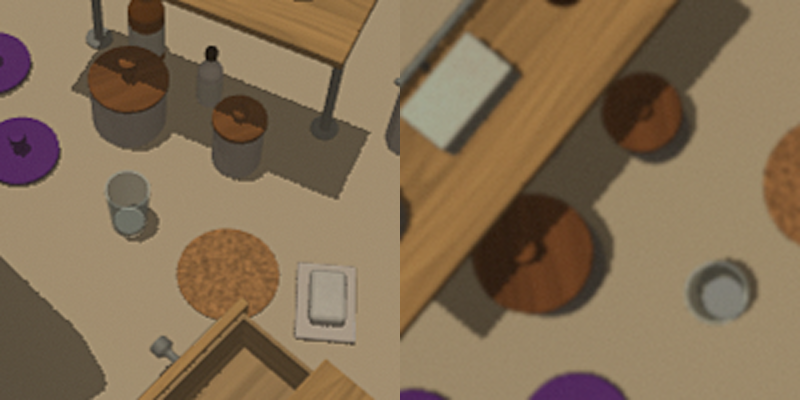

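The crop confirms the wide canister with the brown lid and short knob, at crop (128,75), i.e. scene (304,147), and at crop (532,250), i.e. top (199.5,233.5). The narrower brown one beside it is the jar.

```bash
python3 - <<'E'
from h import *
I={"scene":cv2.imread("pics/scene0.png"),"top":cv2.imread("pics/top0.png")}
C={n:cam(n) for n in I}
H={n:cv2.cvtColor(I[n],cv2.COLOR_BGR2HSV) for n in I}
for n,pts in {"scene":dict(lid=(315,160),liddark=(292,145),mat=(354,247),board=(340,90),boxtop=(400,340),dfront=(335,288),counter=(150,80)),
  "top":dict(lid=(212,245),liddark=(190,230),mat=(312,209),board=(190,200),boxtop=(440,190),dfront=(380,250),dfloor=(395,220),counter=(100,400))}.items():
    for k,(u,v) in pts.items(): print(n,k,H[n][v,u])
def ell(n,roi,lo,hi):
    x0,y0,x1,y1=roi; m=cv2.inRange(H[n][y0:y1,x0:x1],lo,hi)
    m=cv2.morphologyEx(m,cv2.MORPH_OPEN,np.ones((3,3)))
    c=max(cv2.findContours(m,0,1)[0],key=cv2.contourArea)
    e=cv2.fitEllipse(cv2.convexHull(c)); return (e[0][0]+x0,e[0][1]+y0),e[1],e[2]
print(ell("scene",(275,125,332,180),(0,110,30),(14,255,255)))
print(ell("top",(170,205,230,265),(0,110,30),(14,255,255)))
print(ell("scene",(320,215,390,275),(10,110,130),(15,255,255)))
print(ell("top",(280,175,345,240),(10,110,130),(15,255,255)))
E
```

```text
scene lid [ 14 167 107]
scene liddark [ 13 167  98]
scene mat [ 15 150 148]
scene board [22 51 90]
scene boxtop [ 17 140 158]
scene dfront [ 16 139 165]
scene counter [ 18  77 162]
top lid [ 13 172 107]
top liddark [ 14 152  47]
top mat [ 14 152 136]
top board [ 16 143 155]
top boxtop [ 16 146 140]
top dfront [ 17 144 151]
top dfloor [ 16 130 129]
top counter [ 19  82 150]
((303.4751720428467, 149.3607883453369), (33.11024475097656, 39.44775390625), 91.0157470703125)
((200.4461784362793, 235.59321975708008), (42.096412658691406, 45.608856201171875), 46.482791900634766)
((353.6267967224121, 246.72968864440918), (44.026283264160156, 50.83995056152344), 97.49052429199219)
((296.02062797546387, 207.7617950439453), (18.544845581054688, 20.4447021484375), 117.57345581054688)
```

```bash
python3 - <<'E'
from h import *
T=cv2.imread("pics/top0.png");h=cv2.cvtColor(T,cv2.COLOR_BGR2HSV);S=cv2.imread("pics/scene0.png");hs=cv2.cvtColor(S,cv2.COLOR_BGR2HSV)
t=cam("top");s=cam("scene")
def rect(roi,H):
    x0,y0,x1,y1=roi;m=cv2.inRange(H[y0:y1,x0:x1],(14,105,60),(19,255,255));m=cv2.morphologyEx(m,cv2.MORPH_OPEN,np.ones((5,5)))
    c=max(cv2.findContours(m,0,1)[0],key=cv2.contourArea);hl=cv2.convexHull(c)
    p=cv2.approxPolyDP(hl,6,True)[:,0]+[x0,y0]; return p
p=rect((90,85,275,285),h);print("shelf",[(tuple(q),onz(t,q,326)[:2].round()) for q in p])
p=rect((340,130,510,285),h);print("org",[(tuple(q),onz(t,q,130)[:2].round()) for q in p])
# lid/mat in both
print("lid",tri(s,(303.5,149.4),t,(200.4,235.6)),"knob",tri(s,(304,146.5),t,(199.5,233)))
m=cv2.inRange(h,(12,125,90),(16,255,255));m[:,:280]=0;m[:,343:]=0;m[:175]=0;m[242:]=0
m=cv2.morphologyEx(m,cv2.MORPH_CLOSE,np.ones((7,7)));c=max(cv2.findContours(m,0,1)[0],key=cv2.contourArea);e=cv2.fitEllipse(cv2.convexHull(c));print(e)
print("mat",tri(s,(353.6,246.7),t,e[0]),onz(t,e[0],4),onz(s,(353.6,246.7),4))
print("dknob",tri(s,(320,283),t,(360,250)))
for k,u,z in [("tumbler",(270,248),50),("soap",(338,166),20),("tub",(452,172),169),("purple1",(217,301),14),("jar",(241,182),118)]: print(k,onz(t,u,z).round())
E
```

```text
shelf [((np.int64(223), np.int64(89)), array([788., 215.])), ((np.int64(265), np.int64(127)), array([699., 116.])), ((np.int64(136), np.int64(277)), array([351., 398.])), ((np.int64(93), np.int64(238)), array([438., 499.]))]
org [((np.int64(452), np.int64(136)), array([ 738., -366.])), ((np.int64(501), np.int64(208)), array([ 545., -494.])), ((np.int64(393), np.int64(278)), array([ 357., -207.])), ((np.int64(347), np.int64(206)), array([546., -86.]))]
lid (array([464.83049891, 306.51790055,  98.1543806 ]), np.float64(1.5643005513786472)) knob (array([468.61315705, 306.02934547, 112.4923298 ]), np.float64(5.3500313222865925))
((311.60430908203125, 208.88446044921875), (50.254920959472656, 50.97811508178711), 100.71089935302734)
mat (array([554.62507342,   9.01786459,  -5.07307628]), np.float64(2.5596150312095016)) [554.64311331   8.88098239   4.        ] [551.83899093   4.71197944   4.        ]
dknob (array([ 429.13756829, -123.39887943,   94.34006609]), np.float64(5.094934537228686))
tumbler [437. 123.  50.]
soap [678. -66.  20.]
tub [ 632. -355.  169.]
purple1 [288. 272.  14.]
jar [609. 198. 118.]
```

Call:
{"api": "servo_tool", "payload": {"rows": [[0,0,2.75,21,50,10,0],[0,0,2.75,21,50,10,0],[0,0,2.75,21,50,10,0],[0,0,2.75,21,50,10,0],[0,0,2.75,21,50,10,0],[0,0,2.75,21,50,10,0],[0,0,2.75,21,50,10,0],[0,0,2.75,21,50,10,0],[0,0,2.75,21,50,10,0],[0,0,2.75,21,50,10,0],[4.5,-3.7,0,-2,42,-10,0],[4.5,-3.7,0,-2,42,-10,0],[4.5,-3.7,0,-2,42,-10,0],[4.5,-3.7,0,-2,42,-10,0],[4.5,-3.7,0,-2,42,-10,0],[4.5,-3.7,0,-2,42,-10,0],[0,0,0,0,0,0,0],[0,0,0,0,0,0,0]], "grip_force": 40}}

```text
clock: 2.35
eef_pos: [417.8, 247.5, 245.8]
eef_rot: [3.135, -0.609, 0.893]
wrist_force: [-0.1, 0.4, 0.1]
finger_gap: 93.8
finger_force: 0.0
```

```bash
cat > look.py <<'E'
import sys,json
from h import *
st=manip.read_state(); im=manip.camera("wrist")[:,:,::-1]
n=sys.argv[1]; cv2.imwrite(f"pics/{n}.png",im)
json.dump({k:np.array(st[k]).tolist() for k in("eef_pos","eef_rot")},open(f"pics/{n}.json","w"))
print({k:np.round(st[k],3) for k in("clock","joints","eef_pos","eef_rot","wrist_force","finger_gap","finger_force")})
print("R",Rn.from_euler('xyz',st['eef_rot']).as_matrix().round(3).tolist())
E
python3 look.py w1
```

```text
{'clock': np.float64(2.35), 'joints': array([ 0.274, -0.174,  2.044,  0.469,  0.808,  0.706]), 'eef_pos': array([417.795, 247.452, 245.807]), 'eef_rot': array([ 3.135, -0.609,  0.893]), 'wrist_force': array([-0.111,  0.353,  0.071]), 'finger_gap': np.float64(93.794), 'finger_force': np.float64(0.0)}
R [[0.514, 0.777, 0.364], [0.639, -0.63, 0.442], [0.572, 0.005, -0.82]]
```

View pics/w1.png

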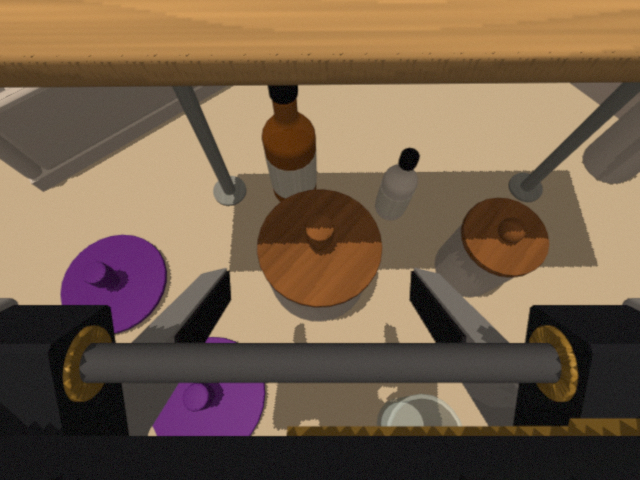

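The wrist view shows the chosen lid with its knob at (320,232) and plate at (320,247), and the shelf edge above at row 85. The jar is at (505,237), the purple lids at (115,285) and (210,395), and the tumbler at (420,415).

```bash
cat > lid.py <<'E'
import sys,json
from h import *
def fit(n,roi):
    st=json.load(open(f"pics/{n}.json"));c=cam("wrist",st);x0,y0,x1,y1=roi
    h=cv2.cvtColor(cv2.imread(f"pics/{n}.png"),cv2.COLOR_BGR2HSV)[y0:y1,x0:x1]
    m=cv2.inRange(h,(5,140,30),(16,255,175));m=cv2.morphologyEx(m,cv2.MORPH_OPEN,np.ones((5,5)))
    k=max(cv2.findContours(m,0,1)[0],key=cv2.contourArea)
    e=cv2.fitEllipse(cv2.convexHull(k)); return c,(e[0][0]+x0,e[0][1]+y0),e
E
python3 - <<'E'
from lid import *
c,u,e=fit("w1",(245,190,392,310));print(u,e)
print("plate@104",onz(c,u,104).round(1),"knobtop@144",onz(c,(320,229),144).round(1))
print(tri(c,u,cam("top"),(200.4,235.6)),tri(c,u,cam("scene"),(303.5,149.4)))
print("edge pts@310",onz(c,(100,84),310).round(),onz(c,(540,80),310).round())
E
```

```text
(319.00689697265625, 247.72126007080078) ((74.00689697265625, 57.72126007080078), (117.23162841796875, 124.25476837158203), 93.05658721923828)
plate@104 [462.5 304.8 104. ] knobtop@144 [464.6 306.2 144. ]
(array([466.31538006, 308.92016605,  88.5196388 ]), np.float64(0.6823160050769267)) (array([463.99409386, 306.51658105,  98.09848357]), np.float64(0.11895921110577938))
edge pts@310 [388. 363. 310.] [538. 246. 310.]
```

Call:
{"api": "servo_tool", "payload": {"rows": [[0,0,0,7,9,-18,0],[0,0,0,7,9,-18,0],[0,0,0,7,9,-18,0],[0,0,0,6,8,-18,0],[0,0,0,0,0,0,0]]}}

```text
clock: 3.02
eef_pos: [444.8, 282.3, 172.7]
eef_rot: [3.137, -0.608, 0.892]
wrist_force: [0.0, -0.5, -0.2]
finger_gap: 93.8
finger_force: 0.0
```

```bash
python3 look.py w2; python3 - <<'E'
from lid import *
I=[fit("w1",(245,190,392,310)),fit("w2",(190,140,450,330))]
for c,u,e in I: print(u,e[1],onz(c,u,104).round(1))
print(tri(I[0][0],I[0][1],I[1][0],I[1][1]))
E
```

```text
{'clock': np.float64(3.025), 'joints': array([0.343, 0.019, 2.052, 0.545, 0.603, 0.644]), 'eef_pos': array([444.834, 282.277, 172.683]), 'eef_rot': array([ 3.137, -0.608,  0.892]), 'wrist_force': array([ 0.012, -0.48 , -0.205]), 'finger_gap': np.float64(93.797), 'finger_force': np.float64(0.0)}
R [[0.516, 0.776, 0.362], [0.639, -0.63, 0.442], [0.571, 0.004, -0.821]]
(319.00689697265625, 247.72126007080078) (117.23162841796875, 124.25476837158203) [462.5 304.8 104. ]
(320.6016082763672, 270.08709716796875) (156.9420166015625, 163.98794555664062) [462.3 304.4 104. ]
(array([460.87555186, 302.76051767, 111.12490833]), np.float64(0.006571489588271625))
```

View pics/w2.png

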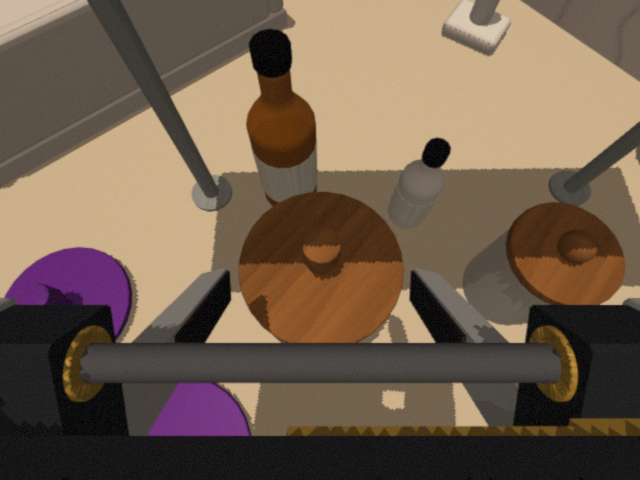

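The lid is centred at (320,270) with its knob at (322,248) between the open fingers, and both heights agree with the text.

Call:
{"api": "servo_tool", "payload": {"rows": [[0,0,0,6,8,-14,0],[0,0,0,6,8,-14,0],[0,0,0,6,8,-14,0],[0,0,0,6.5,7,-13,0],[0,0,0,0,0,0,0.3],[0,0,0,0,0,0,0.6],[0,0,0,0,0,0,1],[0,0,0,0,0,0,1],[0,0,0,0,0,0,1],[0,0,0,0,0,0,1],[0,0,0,0,0,0,1]]}}

```text
clock: 4.45
eef_pos: [469.2, 313.8, 118.5]
eef_rot: [3.136, -0.61, 0.893]
wrist_force: [0.9, -0.2, 0.3]
finger_gap: 27.0
finger_force: 0.4
```

Call:
{"api": "servo_tool", "payload": {"rows": [[0,0,0,0,0,0,1],[0,0,0,0,0,0,1],[0,0,0,0,0,6,1],[0,0,0,0,0,10,1],[0,0,0,0,0,10,1],[0,0,0,0,0,4,1],[0,0,0,0,0,0,1]]}}

```text
clock: 5.32
eef_pos: [469.2, 313.8, 148.8]
eef_rot: [3.136, -0.611, 0.893]
wrist_force: [-0.2, 0.6, -1.9]
finger_gap: 25.4
finger_force: 40.0
```

Call:
{"api": "servo_tool", "payload": {"rows": [[0,0,0,-8,-10,6,1],[0,0,0,-16,-20,8,1],[0,0,0,-16,-20,8,1],[0,0,0,-16,-20,8,1],[0,0,-2,0,-20,0,1],[0,0,-4,18,-26,0,1],[0,0,-4,20,-28,0,1],[0,0,-4,20,-28,0,1],[0,0,-4,20,-28,0,1],[0,0,-4,20,-28,0,1],[0,0,-4,20,-28,0,1],[0,0,-4,20,-28,0,1],[0,0,-3,12,-18,0,1],[0,0,0,0,0,0,1],[0,0,0,0,0,0,1]]}}

```text
clock: 7.2
eef_pos: [562.4, 12.2, 178.3]
eef_rot: [3.136, -0.61, 0.318]
wrist_force: [0.1, -0.9, -1.8]
finger_gap: 25.0
finger_force: 40.0
```

```bash
python3 look.py w3; python3 - <<'E'
from h import *
T=manip.camera("top")[:,:,::-1];cv2.imwrite("pics/top3.png",T)
S=manip.camera("scene")[:,:,::-1];cv2.imwrite("pics/scene3.png",S)
W=cv2.imread("pics/w3.png")
a=cv2.resize(T[140:300,150:350],(400,320),interpolation=2)
b=cv2.resize(W,(400,300))
cv2.imwrite("pics/c3.png",np.hstack([a,cv2.copyMakeBorder(b,0,20,0,0,0)]))
E
```

```text
{'clock': np.float64(7.2), 'joints': array([-0.172,  0.087,  1.965,  0.494,  0.592,  0.739]), 'eef_pos': array([562.386,  12.208, 178.343]), 'eef_rot': array([ 3.136, -0.61 ,  0.318]), 'wrist_force': array([ 0.059, -0.862, -1.822]), 'finger_gap': np.float64(25.019), 'finger_force': np.float64(39.997)}
R [[0.779, 0.309, 0.546], [0.256, -0.951, 0.174], [0.573, 0.004, -0.82]]
```

View pics/c3.png

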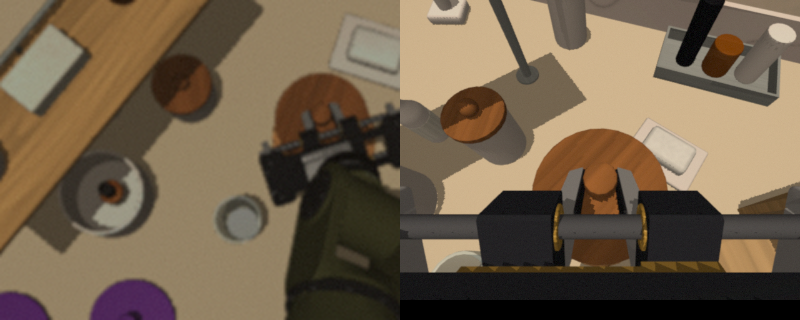

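The composite shows the lid held level over the mat, with the knob at (600,180) in the wrist half. The open canister is at (110,192) in the top half, with the bottle's black cap visible inside it. I will yaw away from the drawer front before lowering.

Call:
{"api": "servo_tool", "payload": {"rows": [[0,0,-5,0,-1,-4,1],[0,0,-5,0,-1,-8,1],[0,0,-5,0,-1,-8,1],[0,0,-5,0,-1,-8,1],[0,0,-5,0,-1,-10,1],[0,0,-5,0,-1,-12,1],[0,0,-5,0,-1,-12,1],[0,0,-5,0,-1,-12,1],[0,0,0,0,0,-14,1],[0,0,0,0,0,-14,1],[0,0,0,0,0,-14,1],[0,0,0,0,0,-10,1],[0,0,0,0,0,-6,1],[0,0,0,0,0,-3,1],[0,0,0,0,0,-2,1],[0,0,0,0,0,0,1]]}}

```text
clock: 9.35
eef_pos: [567.6, -7.9, 55.6]
eef_rot: [-3.133, -0.579, -0.371]
wrist_force: [0.4, 0.5, -1.9]
finger_gap: 25.2
finger_force: 40.0
```

```bash
python3 look.py w4; python3 - <<'E'
from h import *
T=manip.camera("top")[:,:,::-1]
S=manip.camera("scene")[:,:,::-1];cv2.imwrite("pics/scene4.png",S);cv2.imwrite("pics/top4.png",T)
E
```

```text
{'clock': np.float64(9.35), 'joints': array([ 0.016,  0.327,  2.013, -0.681,  0.321,  2.554]), 'eef_pos': array([567.561,  -7.892,  55.555]), 'eef_rot': array([-3.133, -0.579, -0.371]), 'wrist_force': array([ 0.374,  0.527, -1.934]), 'finger_gap': np.float64(25.16), 'finger_force': np.float64(39.998)}
R [[0.78, -0.358, 0.513], [-0.303, -0.934, -0.19], [0.548, -0.007, -0.837]]
```

Call:
{"api": "servo_tool", "payload": {"rows": [[0,0,3,0,3,3,1],[0,0,5,-1,4,0,1],[0,0,5,-1,4,0,1],[0,-1,4,-1,4,0,1],[0,-1,0,0,0,0,1],[0,0,0,0,0,0,1]]}}

```text
clock: 10.25
eef_pos: [564.3, 6.8, 58.2]
eef_rot: [-3.128, -0.613, -0.087]
wrist_force: [0.5, 0.1, -1.0]
finger_gap: 25.2
finger_force: 40.0
```

```bash
python3 look.py w5
```

```text
{'clock': np.float64(10.25), 'joints': array([-0.049,  0.294,  2.07 , -0.05 ,  0.165,  1.651]), 'eef_pos': array([564.25 ,   6.8  ,  58.196]), 'eef_rot': array([-3.128, -0.613, -0.087]), 'wrist_force': array([ 0.465,  0.115, -0.969]), 'finger_gap': np.float64(25.16), 'finger_force': np.float64(39.998)}
R [[0.815, -0.079, 0.574], [-0.071, -0.997, -0.036], [0.575, -0.011, -0.818]]
```

Call:
{"api": "servo_tool", "payload": {"rows": [[0,0,3.25,-1,6,0,1],[0,0,3.25,-1,6,0,1],[0,0,3.25,-1,6,0,1],[0,0,3.25,-2,5,0,1],[0,0,0,0,0,-5,1],[0,0,0,0,0,-5,1],[0,0,0,0,0,-3,1],[0,0,0,0,0,0,1]]}}

```text
clock: 11.3
eef_pos: [559.4, 29.9, 45.2]
eef_rot: [-3.128, -0.613, 0.142]
wrist_force: [0.3, -0.4, -1.0]
finger_gap: 25.0
finger_force: 40.0
```

```bash
python3 look.py w6; python3 - <<'E'
from h import *
T=manip.camera("top")[:,:,::-1];S=manip.camera("scene")[:,:,::-1];W=cv2.imread("pics/w6.png")
a=cv2.resize(S[160:320,240:440],(400,320),interpolation=2);b=cv2.resize(W,(400,300))
c=cv2.resize(T[140:280,270:445],(400,320),interpolation=2)
cv2.imwrite("pics/c6.png",np.hstack([a,c]))
E
```

```text
{'clock': np.float64(11.3), 'joints': array([-0.08 ,  0.317,  2.083,  0.781,  0.2  ,  0.617]), 'eef_pos': array([559.409,  29.92 ,  45.172]), 'eef_rot': array([-3.128, -0.613,  0.142]), 'wrist_force': array([ 0.325, -0.39 , -0.958]), 'finger_gap': np.float64(25.047), 'finger_force': np.float64(39.998)}
R [[0.81, 0.149, 0.567], [0.116, -0.989, 0.095], [0.575, -0.011, -0.818]]
```

View pics/c6.png

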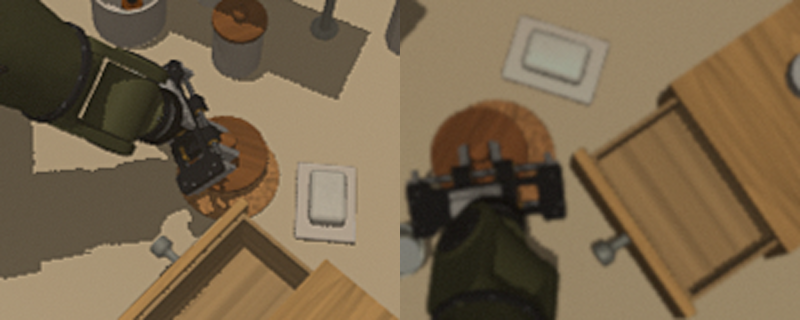

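The lid hangs level over the mat, slightly to its left (top half at (485,145) against mat (495,155)). The gripper end at (560,190) is clear of the drawer front at (580,160).

Call:
{"api": "servo_tool", "payload": {"rows": [[0,0,0,0,0,-3,1],[0,0,0,0,0,-3,1],[0,0,0,0,0,-2,1],[0,0,0,0,0,-2,1],[0,0,0,0,0,-1,1],[0,0,0,0,0,0,1]]}}

```text
clock: 12.2
eef_pos: [559.5, 29.8, 34.3]
eef_rot: [-3.129, -0.613, 0.143]
wrist_force: [0.2, -0.3, -2.0]
finger_gap: 25.1
finger_force: 40.0
```

Call:
{"api": "servo_tool", "payload": {"rows": [[0,0,0,0,0,-1,1],[0,0,0,0,0,-1,1],[0,0,0,0,0,0,1]]}}

```text
clock: 12.58
eef_pos: [559.8, 29.9, 32.9]
eef_rot: [-3.129, -0.614, 0.143]
wrist_force: [-2.0, 1.5, 5.4]
finger_gap: 25.4
finger_force: 40.0
```

Call:
{"api": "servo_tool", "payload": {"rows": [[0,0,0,0,0,0,0.8],[0,0,0,0,0,0,0.6],[0,0,0,0,0,0,0.4],[0,0,0,0,0,0,0.4],[0,0,0,0,0,0,0.4],[0,0,0,-6,-1,8,0.4],[0,0,0,-11,-2,16,0.4],[0,0,0,-17,-3,25,0.4],[0,0,0,-17,-3,25,0.4],[0,0,0,-5,10,35,0.4],[0,0,3,-5,24,30,0.4],[0,0,5,-8,28,25,0.4],[0,0,5,-8,30,25,0.4],[0,0,5,-10,30,20,0.4],[0,0,5,-10,30,0,0.4],[0,0,5,-10,26,0,0.4],[0,0,5,-10,20,0,0.4],[0,0,5,-10,12,0,0.4],[0,0,5,-5,5,0,0.4],[0,0,0,0,0,0,0.4]]}}

```text
clock: 15.08
eef_pos: [427.5, 235.6, 241.2]
eef_rot: [-3.129, -0.613, 0.892]
wrist_force: [-0.2, 0.4, -0.7]
finger_gap: 56.4
finger_force: 0.0
```

```bash
python3 look.py w7; python3 - <<'E'
from h import *
T=manip.camera("top")[:,:,::-1];cv2.imwrite("pics/top7.png",T);S=manip.camera("scene")[:,:,::-1];cv2.imwrite("pics/scene7.png",S)
W=cv2.imread("pics/w7.png")
c=cv2.resize(T[140:290,170:420],(400,240),interpolation=2)
d=cv2.resize(S[120:330,280:480],(400,420),interpolation=2)
cv2.imwrite("pics/c7.png",np.hstack([cv2.resize(W,(400,300))[:,:],cv2.copyMakeBorder(c,0,60,0,0,0)]))
E
```

```text
{'clock': np.float64(15.075), 'joints': array([ 0.221, -0.15 ,  2.037,  0.522,  0.83 ,  0.622]), 'eef_pos': array([427.547, 235.622, 241.205]), 'eef_rot': array([-3.129, -0.613,  0.892]), 'wrist_force': array([-0.183,  0.423, -0.727]), 'finger_gap': np.float64(56.436), 'finger_force': np.float64(0.0)}
R [[0.513, 0.783, 0.351], [0.637, -0.622, 0.456], [0.575, -0.011, -0.818]]
```

View pics/c7.png

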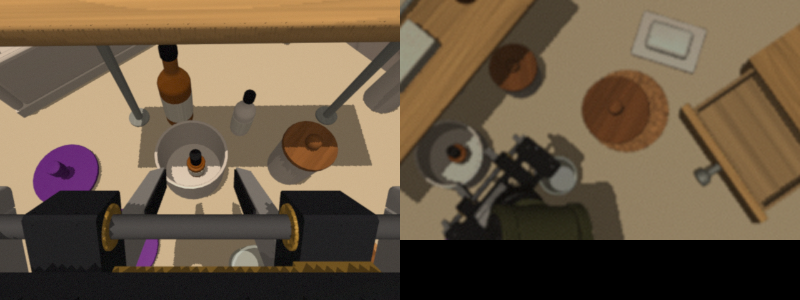

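The lid lies on the mat, knob up, at (617,108) in the top half. In the wrist half the bottle's black cap is at (195,155), i.e. full-picture (313,248), inside the canister.

```bash
cat > cap.py <<'E'
from h import *; import json
def cap(n,roi,c,vmax=45):
    x0,y0,x1,y1=roi;im=cv2.imread(f"pics/{n}.png")[y0:y1,x0:x1]
    m=cv2.inRange(cv2.cvtColor(im,cv2.COLOR_BGR2HSV)[:,:,2],0,vmax)
    k=max(cv2.findContours(m,0,1)[0],key=cv2.contourArea);r=cv2.boundingRect(k)
    mm=cv2.moments(k);u=np.array([mm['m10']/mm['m00']+x0,mm['m01']/mm['m00']+y0])
    return u,(r[0]+x0,r[1]+y0,r[2],r[3])
E
python3 - <<'E'
from cap import *
w=cam("wrist",json.load(open("pics/w7.json")))
u,r=cap("w7",(290,225,345,275),w);print(u,r)
t=cam("top");v,r2=cap("top7",(192,222,218,245),t);print(v,r2)
print(tri(w,u,t,v)); print("top7 @86",onz(w,(r[0]+r[2]/2,r[1]+6),86))
I=cv2.imread("pics/w7.png");print(I[230:275:3,313].tolist())
l=cam("top")
E
```

```text
[312.65738162 251.40250696] (304, 239, 18, 26)
[203.         234.28947368] (199, 231, 9, 8)
(array([472.82489221, 309.56808529,  53.76046289]), np.float64(1.210777828156333))
top7 @86 [470.46481209 305.41220355  86.        ]
[[84, 95, 107], [94, 108, 120], [95, 107, 118], [19, 23, 24], [10, 12, 16], [18, 19, 19], [24, 24, 26], [27, 26, 29], [32, 34, 36], [4, 3, 6], [18, 9, 16], [9, 4, 8], [18, 64, 121], [18, 60, 111], [33, 86, 144]]
```

Call:
{"api": "servo_tool", "payload": {"rows": [[0,0,0,4,8,-20,0.62],[0,0,0,4,8,-22,0.62],[0,0,0,4,8,-22,0.62],[0,0,0,4,8,-22,0.62],[0,0,0,4,8,-20,0.62],[0,0,0,0,0,0,0.62],[0,0,0,0,0,0,0.62]]}}

```text
clock: 16.1
eef_pos: [447.6, 275.7, 136.1]
eef_rot: [-3.129, -0.614, 0.893]
wrist_force: [0.2, -0.3, 0.9]
finger_gap: 35.8
finger_force: 0.0
```

```bash
python3 look.py w8; python3 - <<'E'
from cap import *
w=cam("wrist",json.load(open("pics/w8.json")));g=proj(w,(469.8,304.5,86));print("expected",g)
x,y=g.round().astype(int)
u,r=cap("w8",(x-40,y-40,x+40,y+45),w);print(u,r)
w7=cam("wrist",json.load(open("pics/w7.json")))
I=cv2.imread("pics/w8.png")[r[1]-5:r[1]+r[3]+5,int(u[0])].max(1);print(I.tolist())
cv2.imwrite("pics/c8.png",cv2.resize(cv2.imread("pics/w8.png")[150:400,160:480],(640,500)))
E
```

```text
{'clock': np.float64(16.1), 'joints': array([0.312, 0.085, 2.086, 0.677, 0.548, 0.475]), 'eef_pos': array([447.609, 275.691, 136.064]), 'eef_rot': array([-3.129, -0.614,  0.893]), 'wrist_force': array([ 0.227, -0.253,  0.902]), 'finger_gap': np.float64(35.821), 'finger_force': np.float64(0.0)}
R [[0.513, 0.783, 0.351], [0.637, -0.621, 0.456], [0.576, -0.01, -0.817]]
expected [321.58797847 251.34124997]
[320.41536458 258.39322917] (np.int64(307), np.int64(240), 27, 38)
[127, 126, 127, 123, 105, 49, 1, 18, 16, 15, 14, 15, 12, 3, 21, 24, 27, 34, 33, 29, 30, 31, 39, 34, 34, 34, 38, 35, 34, 33, 29, 18, 12, 16, 9, 3, 17, 11, 18, 8, 16, 21, 22, 80, 139, 147, 134, 98]
```

View pics/c8.png

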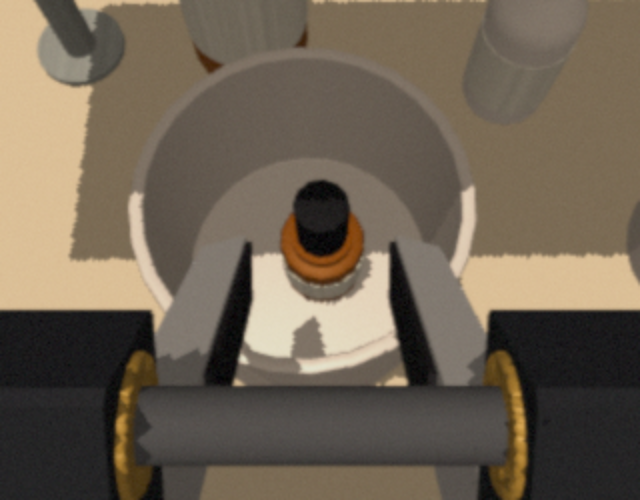

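The close view shows the black cap top at crop (322,205) centred between the fingers, with the rim clear all round. The prediction at z=86 matches the picture.

Call:
{"api": "servo_tool", "payload": {"rows": [[0,0,0,0,0,-12,0.62],[0,0,0,5.8,7.5,-13.5,0.62],[0,0,0,5.8,7.5,-13.5,0.62],[0,0,0,5.8,7.5,-13.5,0.62],[0,0,0,5.8,7.5,-13.5,0.62],[0,0,0,5.7,7.5,-13.5,0.62],[0,0,0,0,0,0,0.62],[0,0,0,0,0,0,0.8],[0,0,0,0,0,0,1],[0,0,0,0,0,0,1],[0,0,0,0,0,0,1],[0,0,0,0,0,0,1]], "grip_force": 25}}

```text
clock: 17.65
eef_pos: [476.8, 313.4, 56.8]
eef_rot: [-3.13, -0.615, 0.894]
wrist_force: [-2.1, -0.4, 7.1]
finger_gap: 19.4
finger_force: 24.4
```

Call:
{"api": "servo_tool", "payload": {"rows": [[0,0,0,0,0,3,1],[0,0,0,0,0,8,1],[0,0,0,0,0,14,1],[0,0,0,0,0,18,1],[0,0,0,0,0,18,1],[0,0,0,0,0,18,1],[0,0,0,0,0,16,1],[0,0,0,0,0,10,1],[0,0,0,0,0,0,1]]}}

```text
clock: 18.77
eef_pos: [476.4, 313.3, 161.2]
eef_rot: [-3.129, -0.614, 0.894]
wrist_force: [-0.1, 0.3, -1.0]
finger_gap: 19.7
finger_force: 24.5
```

```bash
python3 look.py w9; python3 - <<'E'
from h import *
S=manip.camera("scene")[:,:,::-1];W=cv2.imread("pics/w9.png");T=cv2.imread("pics/top7.png")
a=cv2.resize(W,(400,300))
b=cv2.resize(T[180:285,340:480],(400,300),interpolation=2)
cv2.imwrite("pics/c9.png",np.hstack([a,b]))
E
```

```text
{'clock': np.float64(18.775), 'joints': array([0.376, 0.135, 1.959, 0.57 , 0.579, 0.641]), 'eef_pos': array([476.429, 313.298, 161.243]), 'eef_rot': array([-3.129, -0.614,  0.894]), 'wrist_force': array([-0.132,  0.293, -1.041]), 'finger_gap': np.float64(19.749), 'finger_force': np.float64(24.537)}
R [[0.512, 0.784, 0.351], [0.637, -0.621, 0.456], [0.576, -0.01, -0.817]]
```

View pics/c9.png

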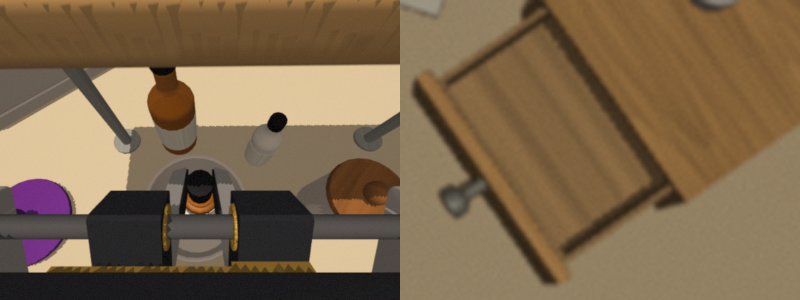

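The bottle hangs by its cap from the fingers, clear of the canister (left half, (200,185)). The right half shows the drawer: front edge from (418,85) to (548,283), board edge from (545,5) to (685,200), knob at (455,200).

```bash
python3 - <<'E'
from h import *
t=cam("top");s=cam("scene")
f=lambda x,y:(340+x/2.857,180+y/2.857)
A=onz(t,(347,206),116);B=onz(t,(393,278),116);C=onz(t,(452,136),130);D=onz(t,(501,208),130)
E=onz(t,f(145,5),130);F=onz(t,f(285,200),130)
for n,p in zip("ABCDEF",(A,B,C,D,E,F)):print(n,p.round(1))
ya=[np.degrees(np.arctan2(*(q[1::-1]))) for q in ((A-B),(C-D),(E-F),(C-E),(D-F))];print(ya)
y=np.radians(np.mean([ya[0],ya[1],ya[2],ya[3]+90,ya[4]+90]));ex=np.array([np.sin(y),-np.cos(y)]);ey=np.array([np.cos(y),np.sin(y)])
print("ex",ex,"ey",ey)
for n,p in zip("ABCDEF",(A,B,C,D,E,F)):print(n,"x",(ex@p[:2]).round(1),"y",(ey@p[:2]).round(1))
K=tri(s,(320,283),t,(360,250))[0];print("knob",K,ex@K[:2],ey@K[:2])
# scene corners of drawer: wood hull
S=cv2.imread("pics/scene0.png");h=cv2.cvtColor(S,cv2.COLOR_BGR2HSV);m=cv2.inRange(h,(14,105,60),(19,255,255));m[:262]=0;m[425:]=0;m[:,:296]=0;m[:,470:]=0
c=max(cv2.findContours(m,0,1)[0],key=cv2.contourArea);p=cv2.approxPolyDP(cv2.convexHull(c),5,True)[:,0]
for q in p: print("scene",q,[(ex@onz(s,q,z)[:2]).round(1) for z in(116,130)],[(ey@onz(s,q,z)[:2]).round(1) for z in(116,130)])
E
```

```text
A [547.8 -86.6 116. ]
B [ 357.2 -209.   116. ]
C [ 738.3 -366.4  130. ]
D [ 544.9 -493.7  130. ]
E [ 612.1 -201.7  130. ]
F [ 431.7 -330.1  130. ]
[np.float64(32.73440606039999), np.float64(33.34046291554039), np.float64(35.43637157215629), np.float64(-52.52236703814025), np.float64(-55.322125222261064)]
ex [ 0.56975797 -0.82181255] ey [0.82181255 0.56975797]
A x 383.2 y 400.8
B x 375.3 y 174.5
C x 721.8 y 398.0
D x 716.2 y 166.5
E x 514.5 y 388.1
F x 517.3 y 166.7
knob [ 429.13756829 -123.39887943   94.34006609] 345.91529501291694 282.36314320861675
scene [335 262] [np.float64(338.2), np.float64(342.4)] [np.float64(343.9), np.float64(339.0)]
scene [373 262] [np.float64(410.5), np.float64(413.9)] [np.float64(412.7), np.float64(407.0)]
scene [467 343] [np.float64(719.3), np.float64(719.2)] [np.float64(406.8), np.float64(401.2)]
scene [400 424] [np.float64(720.7), np.float64(720.7)] [np.float64(149.8), np.float64(147.0)]
scene [300 331] [np.float64(403.0), np.float64(406.5)] [np.float64(148.1), np.float64(145.3)]
scene [299 319] [np.float64(379.5), np.float64(383.3)] [np.float64(168.2), np.float64(165.2)]
```

Call:
{"api": "servo_tool", "payload": {"rows": [[0,0,0,-8,-10,6,1],[0,0,0,-16,-20,10,1],[0,0,0,-16,-20,12,1],[0,0,-2,0,-24,12,1],[0,0,-4,5,-34,10,1],[0,0,-4,5,-36,4,1],[0,0,-4,5,-36,0,1],[0,0,-4,5,-36,0,1],[0,0,-4,5,-36,0,1],[0,0,-4,5,-36,0,1],[0,0,-4,5,-36,0,1],[0,0,-4,5,-36,0,1],[0,0,-4,5,-36,0,1],[0,0,-4,5,-36,0,1],[0,0,-4,5,-34,0,1],[0,0,-4,5,-28,0,1],[0,0,0,5,-18,0,1],[0,0,0,4,-10,0,1],[0,0,0,0,0,0,1]]}}

```text
clock: 21.25
eef_pos: [505.3, -208.9, 214.6]
eef_rot: [-3.128, -0.613, 0.021]
wrist_force: [-0.7, -0.4, -1.2]
finger_gap: 19.7
finger_force: 24.5
```

```bash
python3 look.py w10
```

```text
{'clock': np.float64(21.25), 'joints': array([-0.642,  0.027,  1.937,  0.557,  0.76 ,  0.576]), 'eef_pos': array([ 505.326, -208.888,  214.582]), 'eef_rot': array([-3.128, -0.613,  0.021]), 'wrist_force': array([-0.727, -0.415, -1.168]), 'finger_gap': np.float64(19.743), 'finger_force': np.float64(24.54)}
R [[0.818, 0.028, 0.575], [0.017, -1.0, 0.025], [0.575, -0.011, -0.818]]
```

Call:
{"api": "servo_tool", "payload": {"rows": [[0,0,0,-2,0,-10,1],[0,0,0,-2,0,-16,1],[0,0,0,-1,0,-18,1],[0,0,0,0,0,-18,1],[0,0,0,0,0,-18,1],[0,0,0,0,0,-16,1],[0,0,0,0,0,-14,1],[0,0,0,0,0,-10,1],[0,0,0,0,0,-7,1],[0,0,0,0,0,-4,1],[0,0,0,0,0,-2,1],[0,0,0,0,0,0,1]]}}

```text
clock: 22.8
eef_pos: [500.4, -208.8, 81.9]
eef_rot: [-3.129, -0.613, 0.021]
wrist_force: [0.1, 0.4, -1.1]
finger_gap: 20.0
finger_force: 24.5
```

```bash
python3 look.py w11; python3 - <<'E'
from cap import *
# amber/black check in wrist and bottle in scene
S=manip.camera("scene")[:,:,::-1];cv2.imwrite("pics/scene11.png",S);T=manip.camera("top")[:,:,::-1];cv2.imwrite("pics/top11.png",T)
s=cam("scene");st=json.load(open("pics/w11.json"));p=np.array(st["eef_pos"])-[11.3,.3,0]
h=cv2.cvtColor(S,cv2.COLOR_BGR2HSV);b=p[2]-50
lo,hi=proj(s,(p[0],p[1],b)),proj(s,(p[0],p[1],b+42));print("expected body px",lo,hi)
x,y=((lo+hi)/2).astype(int);r=h[y-25:y+25,x-25:x+25]
m=cv2.inRange(r,(5,170,30),(15,255,255));k=cv2.findContours(m,0,1)[0]
print([(cv2.contourArea(c),np.array(cv2.boundingRect(c))+[x-25,y-25,0,0]) for c in k if cv2.contourArea(c)>15])
E
```

```text
{'clock': np.float64(22.8), 'joints': array([-0.649,  0.238,  2.067,  0.87 ,  0.501,  0.189]), 'eef_pos': array([ 500.41 , -208.77 ,   81.944]), 'eef_rot': array([-3.129, -0.613,  0.021]), 'wrist_force': array([ 0.13 ,  0.379, -1.149]), 'finger_gap': np.float64(19.971), 'finger_force': np.float64(24.538)}
R [[0.818, 0.028, 0.575], [0.017, -1.0, 0.024], [0.576, -0.01, -0.818]]
expected body px [349.59001904 316.83405188] [350.32033495 311.54046775]
[]
```

Bottle bottom is about 9 mm above the drawer floor; lower slowly.

Call:
{"api": "servo_tool", "payload": {"rows": [[0,0,0,0,0,-2,1],[0,0,0,0,0,-2,1],[0,0,0,0,0,-2,1],[0,0,0,0,0,-1,1],[0,0,0,0,0,-1,1],[0,0,0,0,0,0,1]]}}

```text
clock: 23.7
eef_pos: [500.4, -208.7, 73.8]
eef_rot: [-3.129, -0.613, 0.021]
wrist_force: [-0.2, -0.3, -1.0]
finger_gap: 19.5
finger_force: 24.5
```

Call:
{"api": "servo_tool", "payload": {"rows": [[0,0,0,0,0,-1,1],[0,0,0,0,0,-1,1],[0,0,0,0,0,0,1]]}}

```text
clock: 24.08
eef_pos: [500.9, -209.3, 72.7]
eef_rot: [-3.131, -0.615, 0.021]
wrist_force: [-0.9, -0.9, 6.0]
finger_gap: 19.5
finger_force: 24.5
```

Call:
{"api": "servo_tool", "payload": {"rows": [[0,0,0,0,0,0,0.75],[0,0,0,0,0,0,0.7],[0,0,0,0,0,0,0.65],[0,0,0,0,0,0,0.6],[0,0,0,0,0,0,0.6],[0,0,0,-3,0,5,0.6],[0,0,0,-7,0,10,0.6],[0,0,0,-10,0,14,0.6],[0,0,0,-14,-1,20,0.6],[0,0,0,-14,-1,20,0.6],[0,0,0,-14,0,24,0.6],[0,0,0,-14,0,24,0.6],[0,0,0,-14,0,24,0.6],[0,0,0,0,0,0,0.6],[0,0,0,0,0,0,0.6]]}}

```text
clock: 25.95
eef_pos: [410.2, -210.6, 212.4]
eef_rot: [-3.129, -0.613, 0.02]
wrist_force: [-0.3, 0.9, -0.7]
finger_gap: 37.7
finger_force: 0.0
```

```bash
python3 look.py w12; python3 - <<'E'
from cap import *
st=json.load(open("pics/w12.json"));w=cam("wrist",st);P=np.array([489.5,-209,102.])
g=proj(w,P);f=proj(w,P-[0,0,80]);print("cap top exp",g,"base exp",f)
I=cv2.imread("pics/w12.png");x,y=g.astype(int)
u,r=cap("w12",(x-45,y-45,x+45,y+45),w);print("cap",u,r)
h=cv2.cvtColor(I,cv2.COLOR_BGR2HSV)[y-60:y+80,x-60:x+60];m=cv2.inRange(h,(4,170,40),(14,255,255))
for c in cv2.findContours(m,0,1)[0]:
    if cv2.contourArea(c)>20: print("amber",cv2.contourArea(c),np.array(cv2.boundingRect(c))+[x-60,y-60,0,0])
T=manip.camera("top")[:,:,::-1];cv2.imwrite("pics/top12.png",T);t=cam("top");q=proj(t,P);print("top exp",q);x,y=q.astype(int)
print(cap("top12",(x-12,y-12,x+12,y+12),t))
E
```

```text
{'clock': np.float64(25.95), 'joints': array([-0.816, -0.157,  2.114,  0.615,  0.855,  0.397]), 'eef_pos': array([ 410.183, -210.649,  212.37 ]), 'eef_rot': array([-3.129, -0.613,  0.02 ]), 'wrist_force': array([-0.298,  0.921, -0.702]), 'finger_gap': np.float64(37.66), 'finger_force': np.float64(0.0)}
R [[0.818, 0.027, 0.575], [0.016, -1.0, 0.024], [0.575, -0.01, -0.818]]
cap top exp [322.24161214 228.22476276] base exp [322.55262394 257.54718806]
cap [322.50403084 235.77252015] (np.int64(313), np.int64(221), 20, 30)
amber 408.5 [307 236  32  28]
top exp [392.08148164 228.70797522]
(array([391.17575758, 228.82424242]), (np.int64(388), np.int64(226), 7, 7))
```

Call:
{"api": "servo_tool", "payload": {"rows": [[0,7,0,-1,16,0,0.8],[0,7,0,-1,16,0,1],[0,7,0,-1,16,0,1],[0,7,0,-1,16,0,1],[0,7,0,-1,16,0,1],[0,0,8.5,-1,16,0,1],[0,0,8.5,-1,16,0,1],[0,0,8.5,-2,17,0,1],[0,0,8,0,0,0,1],[0,0,0,0,0,0,1]]}}

```text
clock: 27.3
eef_pos: [401.4, -81.4, 212.1]
eef_rot: [-3.116, -0.002, 0.601]
wrist_force: [-0.6, 0.0, -0.1]
finger_gap: 0.6
finger_force: 0.0
```

```bash
python3 look.py w13; python3 - <<'E'
from cap import *
st=json.load(open("pics/w13.json"));w=cam("wrist",st);print("knob px",proj(w,(424,-115,92)), "front face mid",proj(w,(500*0+.56976*379.5+.8218*283,-.8218*379.5+.56976*283,116)))
I=cv2.imread("pics/w13.png");h=cv2.cvtColor(I,cv2.COLOR_BGR2HSV)
print(proj(w,st["eef_pos"]))
E
```

```text
{'clock': np.float64(27.3), 'joints': array([-0.301, -0.015,  1.865,  0.018,  1.311,  0.664]), 'eef_pos': array([401.352, -81.373, 212.07 ]), 'eef_rot': array([-3.116e+00, -2.000e-03,  6.010e-01]), 'wrist_force': array([-0.552,  0.036, -0.107]), 'finger_gap': np.float64(0.639), 'finger_force': np.float64(0.0)}
R [[0.824, 0.566, -0.013], [0.566, -0.824, 0.022], [0.002, -0.026, -1.0]]
knob px [372.7362951  235.13800691] front face mid [432.53849272 241.81907555]
[321.65868341 283.68928672]
```

Call:
{"api": "servo_tool", "payload": {"rows": [[0,0,0,0,0,-14,1],[0,0,0,0,0,-20,1],[0,0,0,0,0,-24,1],[0,0,0,0,0,-24,1],[0,0,0,0,0,-22,1],[0,0,0,0,0,-18,1],[0,0,0,0,0,-13,1],[0,0,0,5,-7,0,1],[0,0,0,5,-7,0,1],[0,0,0,2,-3,0,1],[0,0,0,2,-3,0,1],[0,0,0,2,-3,0,1],[0,0,0,2,-3,0,1],[0,0,0,2,-3,0,1],[0,0,0,0,0,0,1]]}}

```text
clock: 29.22
eef_pos: [421.4, -110.9, 77.8]
eef_rot: [-3.117, -0.002, 0.601]
wrist_force: [0.2, 0.1, -0.3]
finger_gap: 0.6
finger_force: 0.0
```

Call:
{"api": "servo_tool", "payload": {"rows": [[0,0,0,2,-3,0,1],[0,0,0,3,-4.3,0,1],[0,0,0,4,-5.8,0,1],[0,0,0,4,-5.8,0,1],[0,0,0,4,-5.8,0,1],[0,0,0,4,-5.8,0,1],[0,0,0,4,-5.8,0,1],[0,0,0,4,-5.8,0,1]]}}

```text
clock: 30.22
eef_pos: [450.6, -153.2, 77.8]
eef_rot: [-3.117, -0.002, 0.601]
wrist_force: [0.6, 1.7, -0.1]
finger_gap: 0.5
finger_force: 0.6
```

```bash
cat > dr.py <<'E'
import sys
from h import *
ex=np.array([.56976,-.82181]);ey=np.array([.82181,.56976])
n=sys.argv[1];T=manip.camera("top")[:,:,::-1];cv2.imwrite(f"pics/{n}.png",T)
st=manip.read_state();p=np.array(st['eef_pos']);print("tcp ex,ey",ex@p[:2],ey@p[:2],st['wrist_force'].round(1),st['joints'].round(2))
t=cam("top");h=cv2.cvtColor(T,cv2.COLOR_BGR2HSV)
for yy in (200,225,345,365):
    row=[]
    for x in range(340,520,4):
        q=proj(t,np.r_[ex*x+ey*yy,116]);u,v=q.round().astype(int);row.append("W" if h[v,u,1]>108 and h[v,u,2]>95 else ("." if h[v,u,2]>95 else "d"))
    print(yy,"340+4k","".join(row))
E
python3 dr.py top14
```

```text
tcp ex,ey 383.3690628787623 283.0222722408755 [0.  0.  0.1] [-0.41  0.3   1.84  0.02  1.02  0.55]
200 340+4k ddddddddddddddddddddddddddWWWWWWWWWWWWWWWWddd
225 340+4k ddddddddddddddddddddddddddddddddddWWWWWWWWddd
345 340+4k .......dddddddddddddddddddWWWWWWWWWWWWWWWWddd
365 340+4k ...............ddd...ddddWWWWWWWWWWWWWWWWWddd
```

Call:
{"api": "servo_tool", "payload": {"rows": [[0,0,0,2,-2.9,0,1],[0,0,0,4,-5.8,0,1],[0,0,0,4,-5.8,0,1],[0,0,0,4,-5.8,0,1],[0,0,0,4,-5.8,0,1],[0,0,0,4,-5.8,0,1],[0,0,0,4,-5.8,0,1],[0,0,0,3,-4.3,0,1],[0,0,0,2,-3,0,1],[0,0,0,1,-1.4,0,1],[0,0,0,1,-1.4,0,1],[0,0,0,0,0,0,1]]}}

```text
clock: 31.78
eef_pos: [483.4, -200.7, 77.8]
eef_rot: [-3.117, -0.002, 0.601]
wrist_force: [-0.2, -0.3, -0.7]
finger_gap: 0.5
finger_force: 0.0
```

```bash
python3 dr.py top15
```

```text
tcp ex,ey 440.33945740781155 282.91621332720064 [0.  0.2 0.3] [-0.47  0.4   1.71  0.02  1.05  0.49]
200 340+4k dddddddddddddddddddddddddddddddddddddddddWWWd
225 340+4k ddddddddddddddddddddddddddddddddddddddddddddd
345 340+4k ....................ddddddddddddddddddddddddd
365 340+4k ...............................d...dddddWWWWd
```

Call:
{"api": "servo_tool", "payload": {"rows": [[0,0,0,0.6,-0.8,0,1],[0,0,0,0.6,-0.8,0,1],[0,0,0,0.6,-0.8,0,1],[0,0,0,0,0,0,1]]}}

```text
clock: 32.33
eef_pos: [485.2, -203.1, 77.8]
eef_rot: [-3.117, -0.002, 0.601]
wrist_force: [-0.2, -0.1, 0.5]
finger_gap: 0.6
finger_force: 0.0
```

Call:
{"api": "servo_tool", "payload": {"rows": [[0,0,0,0.6,-0.8,0,1],[0,0,0,0.6,-0.8,0,1],[0,0,0,0.6,-0.8,0,1],[0,0,0,0,0,0,1]]}}

```text
clock: 32.83
eef_pos: [486.5, -204.8, 77.7]
eef_rot: [-3.115, -0.002, 0.602]
wrist_force: [-5.5, 5.3, 5.9]
finger_gap: 0.5
finger_force: 4.0
```

Call:
{"api": "servo_tool", "payload": {"rows": [[0,0,0,0.4,-0.6,0,1],[0,0,0,0,0,0,1],[0,0,0,-2,3,0,1],[0,0,0,-6,9,0,1],[0,0,0,-10,15,0,1],[0,0,0,-12,17,0,1],[0,0,0,-12,17,5,1],[0,0,0,-10,10,30,1],[0,0,0,-10,0,40,1],[0,0,0,-10,-10,40,1],[0,0,0,-10,-30,20,1],[0,0,0,-10,-40,0,1],[0,0,0,-10,-40,0,1],[0,0,0,-5,-40,0,1],[0,0,0,0,-40,0,1],[0,0,0,0,0,0,1],[0,0,0,0,0,0,1]]}}

```text
clock: 34.95
eef_pos: [380.3, -334.3, 212.6]
eef_rot: [-3.117, -0.002, 0.601]
wrist_force: [1.5, 0.6, 0.5]
finger_gap: 0.3
finger_force: 0.0
```

```bash
python3 dr.py top16; python3 - <<'E'
from h import *
t=cam("top");s=cam("scene")
T=cv2.imread("pics/top16.png");S=manip.camera("scene")[:,:,::-1];T0=cv2.imread("pics/top0.png");S0=cv2.imread("pics/scene0.png")
ex=np.array([.56976,-.82181]);ey=np.array([.82181,.56976])
# box hull front now
h=cv2.cvtColor(T,cv2.COLOR_BGR2HSV);m=cv2.inRange(h,(14,105,60),(19,255,255));m[:130]=0;m[290:]=0;m[:,:350]=0;m[:,510:]=0
m=cv2.morphologyEx(m,cv2.MORPH_OPEN,np.ones((5,5)));c=max(cv2.findContours(m,0,1)[0],key=cv2.contourArea);p=cv2.approxPolyDP(cv2.convexHull(c),5,True)[:,0]
for q in p: w=onz(t,q,116)[:2];print("box",q,(ex@w).round(1),(ey@w).round(1))
# lid on mat
m=cv2.inRange(h,(5,140,30),(14,255,125));m[:,:270]=0;m[:,350:]=0;m[:160]=0;m[250:]=0
m=cv2.morphologyEx(m,cv2.MORPH_OPEN,np.ones((5,5)));c=max(cv2.findContours(m,0,1)[0],key=cv2.contourArea);e=cv2.fitEllipse(cv2.convexHull(c));print("lid",e,onz(t,e[0],18).round(1))
d=cv2.absdiff(T,T0).max(2)
for n,(x,y) in dict(tumbler=(270,248),jar=(241,182),soap=(338,166),tub=(452,172),canister=(201,235)).items(): print(n,d[y-18:y+18,x-18:x+18].mean().round(1))
E
```

```text
tcp ex,ey 491.3218912621352 122.26065913727626 [ 0.5 -0.4  0.3] [-0.8   0.21  1.62  0.01  1.34  0.17]
200 340+4k dd...d.ddd....d..dddddddddddddddddddddddddddd
225 340+4k ....................................dddddWWWW
345 340+4k ....................................dddddWWWW
365 340+4k ....................................dddddWWWW
box [452 136] 727.1 399.2
box [501 208] 721.4 165.4
box [433 251] 504.1 173.5
box [383 182] 500.1 400.3
lid ((305.4946594238281, 208.4267578125), (42.63603210449219, 43.48967742919922), 179.3415985107422) [553.8  26.2  18. ]
tumbler 2.9
jar 2.6
soap 3.1
tub 2.8
canister 56.6
```

```bash
python3 -c "
from cell import manip
print(manip.sign_off())"
```

```text
the job is handed in; nothing more can be done
None
```

The job is handed in at about 35 s. By the last pictures the lid lies knob up on the mat, about 18 mm off its centre. The drawer is shut; its front face measures within a few mm of the box front, and it was pushed until it met its stop. The bottle was upright on the drawer floor when I let it go and could not be seen once the drawer closed, and the other toiletries I checked (jar, tumbler, tub, soap) had not moved. I did not measure the canister's position again after taking the bottle out.

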